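Fit the charged battery to the hand blender

ROBOT

A 6-joint arm with a two-finger parallel gripper is mounted at the origin on the work surface. World frame = base frame: x ahead of the robot, y to its left, z up, the work surface at z = 0. Lengths are in mm, angles in degrees, forces in N, time in s.
With the tool pointing down it reaches from about 300 to 850 mm from the base axis. Payload 4.2 kg.
Tool frame: the origin (TCP) lies on the centre line of the jaws, within the pads' length; the fingertips stand 14 mm ahead of it and the grasp point (between the pads) lies 5 mm behind it (env.finger_overhang is the z of the fingertips in the tool frame, in mm); z points along the fingers, y is the line along which they close (so a half turn about z gives the same grasp; the last joint's range is limited). The gripper opens to 91 mm and grips with 3 to 60 N. Pads are 32 mm wide; open, the fingers measure 118 mm over their backs; the gripper's body (76 mm by 178 mm) begins 60 mm behind the grasp point.
Start: joints at [-71.505, 18.312, 89.639, -0, 72.044, -1.146], TCP at [193.276, -541.559, 227.976] pointing down, gripper open.
Joint ranges: [-177.97, 177.97], [-48.28, 115.42], [12.27, 149.76], [-77.06, 257.06], [2.81, 150.46], [-146.56, 146.56]. Speed limits (degrees/s): [147.25, 147.25, 180, 180, 180, 180].

INTERFACE

Orientations are given as [roll, pitch, yaw] about the fixed x, y, z axes, in that order (R = Rz(yaw) Ry(pitch) Rx(roll)).
In Python, from workcell import sensors, viewer, env gives the robot as it stands. The module is installed in compiled form; this text tells all that it offers.
- The arm moves only by the tool step_arm, never from a script. Its argument "plan" is one flat list of numbers, 6 for each row, row after row: the shift along the tool's x, y, z in cm, then the turn, a rotation vector about the tool's x, y, z in rad. In form: [x, y, z, wx, wy, wz, x, y, z, wx, wy, wz, ...]. A call has 1 to 5 rows; each row shifts and turns the commanded pose from where the row before left it, along the tool's axes as they then stand; what a row does not reach is not made up. A row lasts 1/12 s, in which the tool goes at most 41.7 mm and 7.16 degrees, less where a joint would pass 70% of its speed; a pose out of reach is approached as far as the arm can. A call is refused whole if a number of a shift passes 4.17 or a number of a turn 0.125, either way. A call with a gripper value outside its range is refused whole. "hand" is the finger opening in cm, from 0 to 9.12, set as the call begins (left out, the last holds). The fingers move at their own pace and stop on an object; "newtons" is the grip in N (left out, the last holds). Time passes only in rows, so rows that do not move let the fingers close. It gives the time, the measured TCP pose, the force, the opening and the grip force at its end, in the units of the state.
- sensors.state(): the state, without advancing time (a new reading comes with each control period).
- viewer.grab_frame(name): name is "scene" or "side" or "wrist"; returns a dict with "img" (420x560x3 uint8, red, green, blue), "fx", "fy", "cx", "cy" (pixels), "k1" (the pictures are not rectified: a ray, as slopes to the right and down, at radius r is drawn at 1 + k1 r^2 times it, then the intrinsics apply), "position" and "attitude" of the camera in the world. Camera axes: x right, y down, z forward; pixel columns grow to the right and rows downward; lengths in mm; the calibration is good to about 2 mm. A picture is of the moment at which its call begins. There is no depth.
- env.job_done(): hands the job in; it is judged then, once.
Trained networks look in a picture, given as the dict that the camera call returned (one of the last four; its "shot" number tells which), for a name from the list of things; names that differ only in an ending like _2 or _b are one class to them, and where a whole thing is asked for, a point or a joint stands for the part that bears it (a point fixed in the world has none). Each returns a list of dicts, best first, with "score" (0 to 1); they miss things now and then, are a little off and sometimes report something else, mostly with a low value. They report only what shows in the picture. A call takes as long as a camera call. They do not tell look-alikes from the thing itself.
- viewer.boxes_of(name, picture): "location" ([column, row] in pixels, amid what is visible of it).
- viewer.pinpoint(name, picture): "location" ([column, row] in pixels: a listed point, or the origin of a listed thing).
The state is a dict: "time_s": time; "qpos": joint angles; "qvel": joint speeds; "effort": joint torques, N m; "ee_pos": TCP position; "ee_rot": TCP orientation; "force": force on the tool from outside, world axes, zero at the start; "torque": the same for the moment, N m; "gripper_width": finger opening in mm; "gripper_force": force on a finger pad.
Only numpy, scipy, OpenCV 4.12 (cv2) and the standard library are available. Lean on these libraries where they do the work, as an engineer would, in place of code of your own. Each camera call takes 0.05 s, during which the arm holds its last target. There are 200 camera calls.

TASK

Take the charged battery pack (green cap) off the charger: press the charger's orange catch so that the pack springs back, then draw it back along the rail and lift it off. Slide it fully home on the rail of the white hand blender until the blender's catch clicks and holds it, and let go. Leave the flat pack (red cap) where it stands.

Things in the scene. Friction and masses are not known exactly. Their poses are not given: they have to be found in the camera images.
- pack_mid (a point): Charged battery pack, black with GREEN cap, 450 g, 66 mm tall; this point is its centre, 33 mm above its underside. Body 64 (x) x 40 (y) on a foot 80 x 62 x 8 thick. z up, x along the rail. Grasp the body across y, fingertips at least 20 mm above its underside to clear the rail. Starts latched at the charger's origin; front and back are alike.
- charger: Grey fixed charger, green lamp at far end. Origin on the counter under the latched pack's centre; +x along the rail INTO it, y left, z up. Deck 20 high, x -125 to 68; guides 31 high, 78 apart, flaring to 118 from x -30 back to -95; lips (top 37) over the foot beyond x 20. Once freed the pack springs 15 mm back to x -16; draw it level to x -50 or further, then lift. End block x 52 to 106, 49 high.
- charger_pad (a point): Top centre of the charger's orange catch pad (at rest), 34 x 34 mm, left of its rail at charger x -25, y 85, z 34 mm; axes as the charger's. Pressed 7 to 10 mm straight down (under 5 N, stop at 10 mm) it sinks an orange nose behind the pack, and a spring pusher moves the pack back. It springs up again; the freed pack stays free. 16 mm high housing round it.
- blender: White hand blender lying on a fixed stand; rail, catch and pusher as the charger's, same origin and axes (+x INTO the blender). Set the pack on the deck (underside 20, centre 53 high) at x -85, slide it to +x: from x -16 a spring resists (3 to 6 N, 15 N with friction). The catch clicks once past x -1; push to x 5 to 9; stop at x 12. Unlatched, it is pushed back to -16. Motor 81 high beyond x 66.
- flat_mid (a point): Centre, half-way up, of the flat battery pack: same shape and size but RED cap, standing on the counter between charger and blender. A bystander: leave it where it stands.
Not all that is in view belongs to the job. What is shaped like the part that bears pack_mid but turquoise is not meant.

How it is judged:
By the outcome, as a careful person would: the job done as asked, in the order asked, and still so for the second after the job is handed in, with the robot touching nothing.
It also fails if it takes over 61 s, if anything falls off the work surface, if the arm or the gripper's body presses on something with over 40 N, if the wrist force passes 120 N, or if a joint passes its speed limit or range.

## Working session

There is one attempt and no reset: what is moved stays moved. The work goes in short steps, Python scripts to look and compute and a tool call to move; the robot and the scene stay as the last step left them, time stands still between calls to the robot, and variables do not carry over. Pictures are saved under pics/ and viewed, at most 10 in all, crops included, and the job is handed in when it is done.

Besides the shell and the picture viewer there is one more tool, called after ">>>" by a JSON object that holds its "method" and its "body", one argument or row to a line. step_arm: Moves the arm, as the interface text tells. Its arguments: {"type":"object","properties":{"plan":{"type":"array","items":{"type":"number"}},"hand":{"type":"number"},"newtons":{"type":"number"}},"required":["plan"]}

```bash
mkdir -p pics; cat > h.py <<'E'
import numpy as np, cv2
from scipy.spatial.transform import Rotation as R
from workcell import sensors, viewer, env
def cam(p):
    K=np.array([[p['fx'],0,p['cx']],[0,p['fy'],p['cy']],[0,0,1.]]); D=np.array([p['k1'],0,0,0.])
    A=np.array(p['attitude'],float)
    A=A if A.shape==(3,3) else R.from_euler('xyz',A,degrees=True).as_matrix()
    return K,D,A,np.array(p['position'],float)
def ray(p,uv):
    K,D,A,c=cam(p); q=cv2.undistortPoints(np.array([[uv]],float),K,D)[0,0]
    d=A@np.array([q[0],q[1],1]); return c,d/np.linalg.norm(d)
def onz(p,uv,z):
    c,d=ray(p,uv); return c+d*(z-c[2])/d[2]
def tri(prs):
    M=np.zeros((3,3));b=np.zeros(3)
    for c,d in prs:
        P=np.eye(3)-np.outer(d,d);M+=P;b+=P@c
    x=np.linalg.solve(M,b);return x,[round(float(np.linalg.norm((np.eye(3)-np.outer(d,d))@(x-c))),1) for c,d in prs]
def proj(p,X):
    K,D,A,c=cam(p); q=A.T@(np.array(X,float)-c); return cv2.projectPoints(q.reshape(1,1,3),np.zeros(3),np.zeros(3),K,D)[0][0,0]
def save(p,n): cv2.imwrite('pics/'+n+'.png',p['img'][:,:,::-1])
E
python3 - <<'E'
from h import *
Z=dict(pack_mid=53,charger=0,charger_pad=34,blender=0,flat_mid=33)
ims=[]
for n in ['scene','side','wrist']:
    p=viewer.grab_frame(n); ims.append(p['img']); print(n,p['position'],p['attitude'],p['fx'],p['k1'])
    if n!='wrist': save(p,n+'0')
    for k in Z:
        print(k,[(np.round(d['location']),round(d['score'],2),np.round(onz(p,d['location'],Z[k]))) for d in viewer.pinpoint(k,p)[:4]])
save({'img':ims[2]},'wrist0')
print(sensors.state())
E
```

```text
scene [1122.8632979  -886.92017393  783.71523008] [-125.37601989   -1.12428148   34.28072287] 488.97603774335084 0.03621071905714615
pack_mid [(array([262., 321.]), 0.8, array([ 759., -373.,   53.])), (array([243., 244.]), 0.7, array([ 592., -217.,   53.])), (array([180., 210.]), 0.57, array([ 385., -204.,   53.]))]
charger [(array([246., 261.]), 0.82, array([ 597., -211.,    0.]))]
charger_pad [(array([252., 226.]), 0.73, array([ 554., -131.,   34.]))]
blender [(array([318., 179.]), 0.83, array([556., 196.,   0.]))]
flat_mid [(array([310., 207.]), 0.78, array([630.,  19.,  33.]))]
side [ 82.85582697 697.5697298  565.63569526] [-119.48647564   -1.23261433 -145.30046565] 436.011539456228 -0.028288543673051857
pack_mid [(array([384., 220.]), 0.81, array([ 371., -163.,   53.])), (array([291., 161.]), 0.71, array([ 734., -319.,   53.])), (array([316., 184.]), 0.66, array([ 593., -231.,   53.]))]
charger [(array([313., 204.]), 0.92, array([ 592., -218.,    0.]))]
charger_pad [(array([306., 209.]), 0.71, array([ 561., -127.,   34.]))]
blender [(array([222., 289.]), 0.89, array([555., 198.,
[... 251 characters left out ...]
]
blender []
flat_mid []
{'time_s': 0.9, 'qpos': array([-7.15030934e+01,  1.83083988e+01,  8.96384723e+01, -8.64084125e-04,
        7.20442953e+01, -1.14518748e+00]), 'qvel': array([ 0.00646363,  0.06405161,  0.01509074,  0.0692449 , -0.08802396,
       -0.05030078]), 'effort': array([ 1.04064482e-03, -4.12336349e+01, -2.32231271e+01,  7.28337583e-02,
        3.75032926e-02, -3.40948338e-05]), 'ee_pos': array([ 193.28978414, -541.55186502,  228.01463862]), 'ee_rot': array([1.79991185e+02, 9.98423495e-04, 1.96423603e+01]), 'force': array([-0.4309582 ,  0.51164976,  0.01565234]), 'torque': array([ 0.0060956 ,  0.01390517, -0.02397142]), 'gripper_force': 0.0, 'gripper_width': 90.99671784773741}
```

View pics/scene0.png

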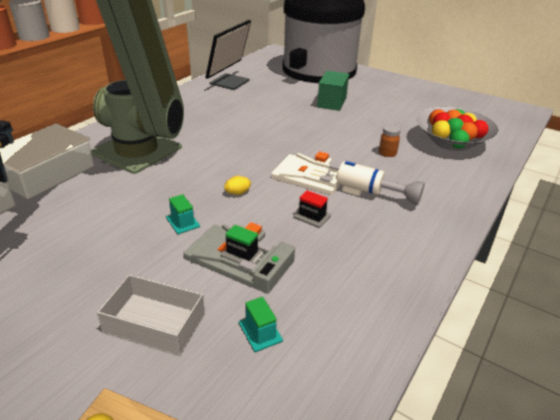

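View pics/side0.png

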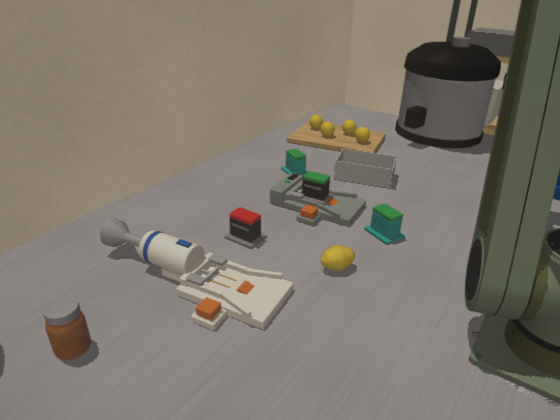

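Scene view: the black pack with green cap sits on the grey charger at (243,244). Two turquoise look-alikes stand at (262,321) and (180,210), and the red-cap flat pack is at (312,207). The blender is at (318,179). The pack on the charger is the one meant. I'll fly over it for a closer look and the confirming crop.

>>> {"method": "step_arm", "body": {
  "plan": [0,0,-3.5,0,0,0.11,0,0,-3.5,0,0,0.11,3.2,-2.2,0,0,0,0,3.2,-2.2,0,0,0,0,3.2,-2.2,0,0,0,0]
}}

```text
time_s: 1.32
ee_pos: [281.1, -463.8, 298.7]
ee_rot: [179.9, -0.1, 6.9]
force: [0.2, -0.2, 0.3]
gripper_width: 91.1
gripper_force: 0.0
```

>>> {"method": "step_arm", "body": {
  "plan": [3.2,-2.2,0,0,0,0,3.2,-2.2,0,0,0,0,3.2,-2.2,0,0,0,0,3.2,-2.2,0,0,0,0,3.2,-2.2,0,0,0,0]
}}

```text
time_s: 1.73
ee_pos: [426.9, -334.0, 298.2]
ee_rot: [180.0, -0.0, 7.0]
force: [0.4, -1.1, -0.7]
gripper_width: 91.4
gripper_force: 0.0
```

>>> {"method": "step_arm", "body": {
  "plan": [3.2,-2.2,0,0,0,0,3.2,-2.2,0,0,0,0,3.2,-2.2,0,0,0,0,3.2,-2.2,0,0,0,0,3.2,-2.2,0,0,0,0]
}}

```text
time_s: 2.15
ee_pos: [572.3, -205.2, 298.1]
ee_rot: [180.0, -0.0, 7.1]
force: [0.7, -1.2, 0.4]
gripper_width: 90.9
gripper_force: 0.0
```

>>> {"method": "step_arm", "body": {
  "plan": [1,0,0,0,0,0,0,0,0,0,0,0]
}}

```text
time_s: 2.32
ee_pos: [583.1, -204.0, 297.1]
ee_rot: [-180.0, 0.0, 7.2]
force: [-0.4, -0.7, -0.1]
gripper_width: 90.8
gripper_force: 0.0
```

```bash
cat > look.py <<'E'
from h import *
import sys
Z=dict(pack_mid=53,charger=0,charger_pad=34,blender=0,flat_mid=33)
s=sensors.state(); print(s['time_s'],np.round(s['ee_pos'],1),np.round(s['ee_rot'],2))
p=viewer.grab_frame('wrist'); save(p,sys.argv[1])
for k in Z:
    print(k,[(np.round(d['location']),round(d['score'],2),np.round(onz(p,d['location'],Z[k]),1)) for d in viewer.pinpoint(k,p)[:3]])
import pickle; q=dict(p); pickle.dump({k:q[k] for k in ['img','fx','fy','cx','cy','k1','position','attitude']},open(sys.argv[1]+'.pkl','wb'))
E
python3 look.py w1
```

```text
2.3167 [ 583.1 -204.   297.1] [-1.80e+02  1.00e-02  7.25e+00]
pack_mid [(array([291., 176.]), 0.65, array([ 585.8, -215.5,   53. ])), (array([442.,  48.]), 0.58, array([ 741.3, -354.6,   53. ]))]
charger []
charger_pad [(array([219., 188.]), 0.98, array([ 557.1, -133.7,   34. ]))]
blender []
flat_mid [(array([ 89., 105.]), 0.84, array([635.6,  24.2,  33. ]))]
```

View pics/w1.png

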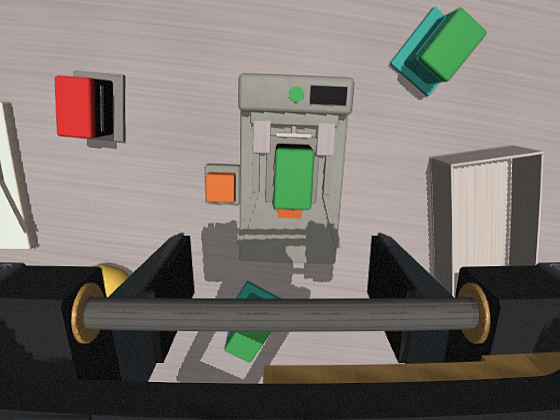

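The wrist view shows the pack with its green cap at (293,177) on the grey charger, with the orange pad at (220,187). The turquoise look-alikes are at (440,48) and (250,320). Next I'll measure by colour and enlarge a crop.

```bash
python3 - <<'E'
from h import *
import pickle
p=pickle.load(open('w1.pkl','rb')); im=p['img']
hsv=cv2.cvtColor(im,cv2.COLOR_RGB2HSV)
def rect(lo,hi,box,z):
    m=cv2.inRange(hsv,lo,hi); k=np.zeros_like(m); x0,y0,x1,y1=box; k[y0:y1,x0:x1]=m[y0:y1,x0:x1]
    pts=np.argwhere(k)[:,::-1]
    W=np.array([onz(p,q,z)[:2] for q in pts],np.float32)
    r=cv2.minAreaRect(W); print(len(pts),'mean',W.mean(0),'rect',r)
rect((50,100,60),(75,255,255),(265,135,325,215),86)
rect((5,150,120),(20,255,255),(200,165,240,210),34)
rect((5,150,120),(20,255,255),(265,205,325,225),24)
# charger end block top outer edges z=49
for uv in [(240,74),(353,79),(240,112),(352,114)]: print(uv,np.round(onz(p,uv,49),1))
cv2.imwrite('pics/c1.png',cv2.resize(im[60:270,180:380,::-1],None,fx=2.8,fy=2.8,interpolation=cv2.INTER_CUBIC))
E
```

```text
2277 mean [ 589.8016 -216.0676] rect ((588.947021484375, -216.26025390625), (63.779598236083984, 39.044986724853516), 5.389186859130859)
795 mean [ 557.84    -134.09813] rect ((557.8042602539062, -133.81820678710938), (35.36542892456055, 32.500850677490234), 5.174427509307861)
204 mean [ 533.3475  -221.04153] rect ((533.5897216796875, -221.41578674316406), (10.365630149841309, 28.57964324951172), 7.257633209228516)
(240, 74) [ 687.  -147.3   49. ]
(353, 79) [ 697.4 -267.1   49. ]
(240, 112) [ 647.8 -151.3   49. ]
(352, 114) [ 661.3 -272.3   49. ]
```

View pics/c1.png

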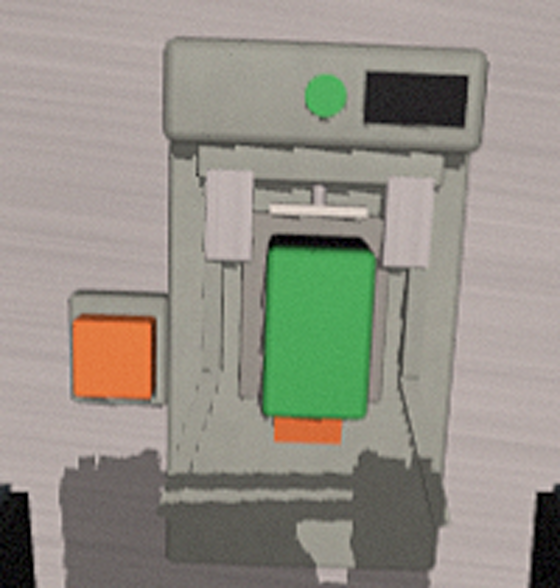

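The crop confirms a black body, green cap and grey foot, latched ahead of the orange nose. The pad is at (557.8,-134), and the charger origin is about (590,-216) with yaw 5.2°. I'll press the pad with closed fingers.

>>> {"method": "step_arm", "body": {
  "plan": [0,0,0,0,0,0.035,-0.95,-3.6,0,0,0,0,-0.95,-3.6,0,0,0,0,0,0,3.8,0,0,0,0,0,3.8,0,0,0],
  "hand": 0,
  "newtons": 10
}}

```text
time_s: 3.03
ee_pos: [556.2, -135.2, 224.5]
ee_rot: [179.8, -0.4, 5.1]
force: [0.5, -0.5, -0.6]
gripper_width: 60.7
gripper_force: 0.0
```

>>> {"method": "step_arm", "body": {
  "plan": [0,0,3.8,0,0,0,0,0,3.8,0,0,0,0,0,3.8,0,0,0,0,0,3.5,0,0,0,0,0,0,0,0,0]
}}

```text
time_s: 3.45
ee_pos: [550.2, -135.1, 67.0]
ee_rot: [-179.7, 0.7, 4.9]
force: [-1.5, -0.3, -0.1]
gripper_width: 27.2
gripper_force: 0.0
```

>>> {"method": "step_arm", "body": {
  "plan": [0,0,0,0,0,0,0,0,0,0,0,0]
}}

```text
time_s: 3.62
ee_pos: [557.1, -136.4, 75.1]
ee_rot: [179.9, -0.2, 5.0]
force: [0.4, 0.1, 0.4]
gripper_width: 14.0
gripper_force: 0.0
```

>>> {"method": "step_arm", "body": {
  "plan": [0,-0.2,0.5,0,0,0,0,0,0.5,0,0,0,0,0,0,0,0,0,0,0,0,0,0,0]
}}

```text
time_s: 3.95
ee_pos: [555.8, -133.5, 63.6]
ee_rot: [180.0, -0.1, 5.0]
force: [0.2, -0.0, -0.3]
gripper_width: 0.5
gripper_force: 0.0
```

Tips at 49.6. I need them at about 25.5, so 24 mm further, with the last part slow.

>>> {"method": "step_arm", "body": {
  "plan": [0.15,0,0.7,0,0,0,0,0,0.6,0,0,0,0,0,0.3,0,0,0,0,0,0.2,0,0,0,0,0,0.1,0,0,0]
}}

```text
time_s: 4.37
ee_pos: [557.1, -133.3, 43.6]
ee_rot: [-180.0, 0.0, 5.0]
force: [-0.9, 0.7, 2.3]
gripper_width: 0.4
gripper_force: 1.0
```

>>> {"method": "step_arm", "body": {
  "plan": [0,0,0.2,0,0,0,0,0,0.1,0,0,0,0,0,0.1,0,0,0,0,0,0,0,0,0]
}}

```text
time_s: 4.7
ee_pos: [557.1, -133.3, 39.8]
ee_rot: [-180.0, 0.0, 5.0]
force: [0.2, 1.0, 1.7]
gripper_width: 0.0
gripper_force: 0.8
```

>>> {"method": "step_arm", "body": {
  "plan": [0,0,0.06,0,0,0,0,0,0,0,0,0,0,0,0,0,0,0]
}}

```text
time_s: 4.95
ee_pos: [557.1, -133.3, 39.4]
ee_rot: [-180.0, -0.0, 5.0]
force: [0.7, 1.4, 1.7]
gripper_width: 0.6
gripper_force: 0.8
```

```bash
cat > cap.py <<'E'
from h import *
def cap(n,near,z=86):
    p=viewer.grab_frame(n); hsv=cv2.cvtColor(p['img'],cv2.COLOR_RGB2HSV)
    m=cv2.inRange(hsv,(50,100,60),(75,255,255)); c,l,st,ce=cv2.connectedComponentsWithStats(m)
    for i in range(1,c):
        if st[i,4]<40: continue
        W=onz(p,ce[i],z)
        if np.hypot(*(W[:2]-near))<60: print(n,st[i,4],np.round(ce[i],1),np.round(W,1), proj(p,[*near,z]))
    return p
E
python3 -c "
from cap import *
cap('scene',(590,-216));cap('side',(590,-216));cap('wrist',(590,-216));print(sensors.state()['force'])"
```

```text
scene 405 [235.8 232.6] [ 579.1 -224.5   86. ] [241.9674093  232.43286655]
side 45 [330.4 180.6] [ 542.3 -211.8   86. ] [315.24279931 175.31570332]
wrist 6468 [504.5 256.5] [ 594.3 -206.1   86. ] [527.4706268  270.00002584]
wrist 3362 [479.9 352.9] [ 555.3 -207.8   86. ] [527.4706268  270.00002584]
[-1.54642936  0.83635161  1.59712808]
```

>>> {"method": "step_arm", "body": {
  "plan": [0,0,-3.8,0,0,0,0,0,-3.8,0,0,0,0,0,-3.8,0,0,0,0,2.8,-2.5,0,0,0,0,2.8,-2.5,0,0,0],
  "hand": 9.1
}}

```text
time_s: 5.52
ee_pos: [562.2, -189.1, 205.7]
ee_rot: [179.9, -0.1, 5.2]
force: [0.9, 0.8, -0.5]
gripper_width: 30.7
gripper_force: 0.0
```

>>> {"method": "step_arm", "body": {
  "plan": [0,2.7,-2.6,0,0,0,0,0,0,0,0,0,0,0,0,0,0,0,0,0,0,0,0,0,0,0,0,0,0,0]
}}

```text
time_s: 5.93
ee_pos: [563.4, -214.9, 227.6]
ee_rot: [-179.9, 0.2, 5.1]
force: [0.6, 0.5, 0.3]
gripper_width: 63.8
gripper_force: 0.0
```

```bash
python3 look.py w2; python3 - <<'E'
from h import *
import pickle
p=pickle.load(open('w2.pkl','rb')); hsv=cv2.cvtColor(p['img'],cv2.COLOR_RGB2HSV)
m=cv2.inRange(hsv,(50,100,60),(75,255,255)); c,l,st,ce=cv2.connectedComponentsWithStats(m)
for i in range(1,c):
    if st[i,4]<300: continue
    W=np.array([onz(p,q[::-1],86)[:2] for q in np.argwhere(l==i)],np.float32); print(st[i],cv2.minAreaRect(W))
E
```

```text
5.9333 [ 563.4 -214.9  227.6] [-179.9     0.18    5.07]
pack_mid [(array([460.,   4.]), 0.75, array([ 739.7, -351.8,   53. ])), (array([240., 343.]), 0.67, array([ 390.4, -185.9,   53. ]))]
charger []
charger_pad [(array([199., 187.]), 0.97, array([ 555.3, -134.1,   34. ]))]
blender []
flat_mid [(array([38., 94.]), 0.92, array([633.7,  26.1,  33. ]))]
[ 435    0   68   41 1637] ((729.4010009765625, -344.3420715332031), (37.4980354309082, 39.376747131347656), 60.375240325927734)
[ 262  150   47   74 3373] ((574.4590454101562, -217.3795166015625), (63.065670013427734, 39.0234260559082), 5.115505218505859)
[ 218  332   53   33 1200] ((403.3297424316406, -193.93402099609375), (37.997406005859375, 47.979854583740234), 66.71017456054688)
```

View pics/w2.png

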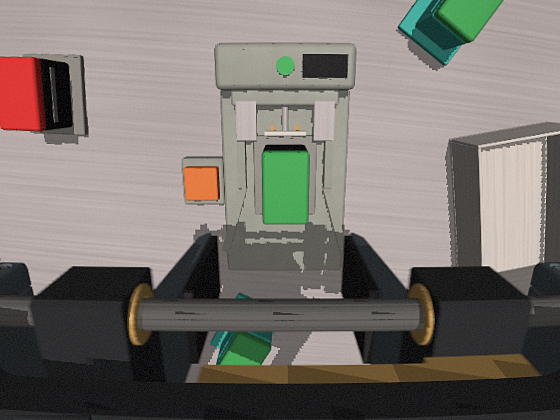

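The pack has sprung back to (574.5,-217.4), yaw 5.1°. Cap centre pixel is (285,187). Descending to grasp.

>>> {"method": "step_arm", "body": {
  "plan": [0.6,0.2,2,0,0,0,0.5,0.15,3,0,0,0,0,0,3,0,0,0,0,0,2.5,0,0,0,0,0,2,0,0,0]
}}

```text
time_s: 6.65
ee_pos: [574.8, -218.0, 102.0]
ee_rot: [-179.9, 0.1, 5.1]
force: [0.4, -0.3, -0.4]
gripper_width: 90.9
gripper_force: 0.0
```

>>> {"method": "step_arm", "body": {
  "plan": [0,0,2,0,0,0,0,0,1.2,0,0,0,0,0,0.7,0,0,0,0,0,0,0,0,0,0,0,0,0,0,0]
}}

```text
time_s: 7.07
ee_pos: [576.0, -218.5, 65.6]
ee_rot: [180.0, -0.0, 5.0]
force: [0.8, -0.5, -0.0]
gripper_width: 90.8
gripper_force: 0.0
```

>>> {"method": "step_arm", "body": {
  "plan": [-0.1,-0.1,0.5,0,0,0,0,0,0,0,0,0,0,0,0,0,0,0,0,0,0,0,0,0,0,0,0,0,0,0],
  "hand": 0,
  "newtons": 30
}}

```text
time_s: 7.48
ee_pos: [574.8, -217.8, 60.8]
ee_rot: [180.0, -0.0, 5.0]
force: [0.6, -0.5, 0.6]
gripper_width: 60.3
gripper_force: 0.0
```

>>> {"method": "step_arm", "body": {
  "plan": [0,0,0,0,0,0,0,0,0,0,0,0,0,0,0,0,0,0,0,0,0,0,0,0,0,0,0,0,0,0]
}}

```text
time_s: 7.9
ee_pos: [574.6, -217.7, 60.5]
ee_rot: [180.0, -0.0, 5.0]
force: [-0.0, -0.2, 1.2]
gripper_width: 39.8
gripper_force: 30.0
```

>>> {"method": "step_arm", "body": {
  "plan": [-0.6,0,0,0,0,0,-1,0,0,0,0,0,-1.2,0,0,0,0,0,-1.2,0,0,0,0,0,-1.2,0,0,0,0,0]
}}

```text
time_s: 8.32
ee_pos: [521.8, -222.2, 60.4]
ee_rot: [180.0, -0.0, 5.0]
force: [2.2, 0.7, -0.5]
gripper_width: 40.1
gripper_force: 30.0
```

>>> {"method": "step_arm", "body": {
  "plan": [-0.6,0,0,0,0,0,0,0,0,0,0,0,0,0,-0.5,0,0,0,0,0,-1,0,0,0]
}}

```text
time_s: 8.65
ee_pos: [515.3, -222.0, 74.0]
ee_rot: [-179.9, 0.2, 5.0]
force: [-0.3, 1.3, -5.8]
gripper_width: 40.1
gripper_force: 30.0
```

>>> {"method": "step_arm", "body": {
  "plan": [0,0,-2.5,0,0,0,0,0,-3.8,0,0,0,0,0,-3.8,0,0,0,0,-1.5,-3.5,0,0,0,0,-2.5,-3,0,0,0]
}}

```text
time_s: 9.07
ee_pos: [514.0, -184.2, 244.0]
ee_rot: [179.9, -0.1, 4.9]
force: [0.8, 0.1, -5.1]
gripper_width: 40.1
gripper_force: 30.0
```

>>> {"method": "step_arm", "body": {
  "plan": [0.2,-3.6,-2,0,0,0,0.3,-3.9,-1,0,0,0,0.3,-4,0,0,0,0,0.3,-4,0,0,0,0,0.3,-4,0,0,0,0]
}}

```text
time_s: 9.48
ee_pos: [509.5, 14.6, 271.7]
ee_rot: [-180.0, 0.0, 5.0]
force: [1.2, -0.1, -5.4]
gripper_width: 39.9
gripper_force: 30.0
```

>>> {"method": "step_arm", "body": {
  "plan": [0.2,-4,0,0,0,0,0.2,-4,0,0,0,0,0.2,-4,0,0,0,0,0,-3,0,0,0,0,0,-1.5,0,0,0,0]
}}

```text
time_s: 9.9
ee_pos: [500.6, 181.6, 271.2]
ee_rot: [-179.9, 0.1, 5.2]
force: [-0.6, -0.2, -5.3]
gripper_width: 39.9
gripper_force: 30.0
```

>>> {"method": "step_arm", "body": {
  "plan": [0,0,0,0,0,0,0,0,0,0,0,0,0,0,0,0,0,0]
}}

```text
time_s: 10.15
ee_pos: [501.5, 177.0, 271.1]
ee_rot: [179.9, 0.1, 5.0]
force: [-0.1, 0.1, -6.1]
gripper_width: 40.0
gripper_force: 30.0
```

```bash
python3 look.py w3
```

```text
10.15 [501.5 177.  271.1] [1.7994e+02 5.0000e-02 5.0400e+00]
pack_mid []
charger []
charger_pad [(array([556., 159.]), 0.76, array([ 553. , -133.8,   34. ]))]
blender [(array([264., 129.]), 0.85, array([550. , 200.4,   0. ]))]
flat_mid [(array([436.,  64.]), 0.77, array([636.5,  26.6,  33. ]))]
```

View pics/w3.png

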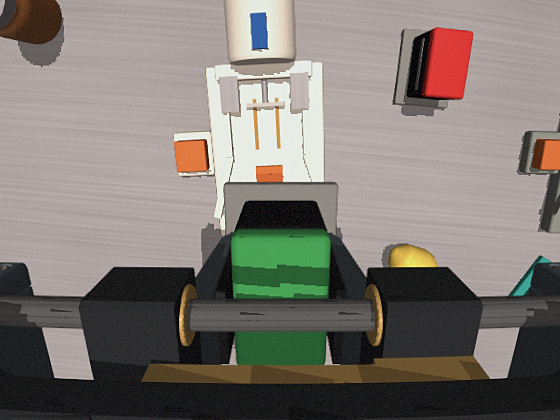

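Blender rail ahead at (265,130), its orange pad at (192,156), the nose at (270,173) and the pusher at (266,105). The pack hangs squarely in the jaws. Now measuring the blender's yaw and offset.

```bash
python3 - <<'E'
from h import *
import pickle
p=pickle.load(open('w3.pkl','rb')); im=p['img']; hsv=cv2.cvtColor(im,cv2.COLOR_RGB2HSV)
def rect(lo,hi,box,z):
    m=cv2.inRange(hsv,lo,hi); k=np.zeros_like(m); x0,y0,x1,y1=box; k[y0:y1,x0:x1]=m[y0:y1,x0:x1]
    W=np.array([onz(p,q[::-1],z)[:2] for q in np.argwhere(k)],np.float32); r=cv2.minAreaRect(W); print(len(W),np.round(W.mean(0),1),r)
rect((5,150,140),(20,255,255),(165,130,212,180),34)
rect((5,150,140),(20,255,255),(250,160,290,185),24)
# outer deck edges & stripes via per-row thresholds
def line(pts,z):
    W=np.array([onz(p,q,z)[:2] for q in pts],np.float32); vx,vy,x,y=cv2.fitLine(W,cv2.DIST_HUBER,0,.01,.01).ravel(); vx,vy=(vx,vy) if vx>0 else (-vx,-vy)
    print('line yaw',round(float(np.degrees(np.arctan2(vy,vx))),2),'pt',x,y,'y@x=550',y+(550-x)*vy/vx)
V=im.min(2).astype(int)
R_=[];L=[];s1=[];s2=[]
for r in range(80,125,3):
    w=np.where(V[r,200:345]>200)[0]+200
    L.append((w[0],r));R_.append((w[-1],r))
print(L[:3],L[-2:],R_[:3],R_[-2:])
line(L,31);line(R_,31)
sat=hsv[:,:,1]
for r in range(112,146,2):
    for a,(x0,x1) in zip((s1,s2),((246,266),(268,290))):
        w=np.where((sat[r,x0:x1]>110)&(hsv[r,x0:x1,0]<25))[0]
        if len(w): a.append((x0+w.mean(),r))
print(s1[:2],s1[-1:],s2[:2],s2[-1:])
line(s1,20);line(s2,20)
E
```

```text
908 [517.3 277.2] ((517.1259155273438, 277.24761962890625), (33.421226501464844, 32.764015197753906), 7.6198954582214355)
421 [503.3 190.2] ((503.79461669921875, 190.16848754882812), (18.310123443603516, 29.440046310424805), 5.0415940284729)
[(np.int64(207), 80), (np.int64(207), 83), (np.int64(208), 86)] [(np.int64(211), 119), (np.int64(211), 122)] [(np.int64(321), 80), (np.int64(321), 83), (np.int64(321), 86)] [(np.int64(322), 119), (np.int64(322), 122)]
line yaw 8.29 pt 575.7993 259.21747 y@x=550 255.459
line yaw 6.57 pt 593.03143 142.23445 y@x=550 137.28094
[(np.float64(255.0), 112), (np.float64(255.0), 114)] [(np.float64(257.0), 144)] [(np.float64(277.0), 112), (np.float64(277.0), 114)] [(np.float64(278.0), 144)]
line yaw 7.56 pt 550.70605 208.63934 y@x=550 208.54558
line yaw 7.34 pt 556.2372 185.21957 y@x=550 184.41597
```

Blender origin is (553,196.5) and yaw 7.5°, with pad, edges and stripes agreeing. Setting down at rail x -85 means TCP (468.8,185.5).

>>> {"method": "step_arm", "body": {
  "plan": [-1.6,-0.7,0,0,0,-0.044,-1.5,-0.6,2.5,0,0,0,0,0,3.8,0,0,0,0,0,3.8,0,0,0,0,0,3.5,0,0,0]
}}

```text
time_s: 10.87
ee_pos: [469.1, 186.7, 134.3]
ee_rot: [-180.0, -0.1, 7.5]
force: [0.1, 1.2, -6.4]
gripper_width: 40.1
gripper_force: 30.0
```

>>> {"method": "step_arm", "body": {
  "plan": [0,0,3,0,0,0,0,0,2,0,0,0,0,0,0.8,0,0,0,0,0,0,0,0,0,0,0,0,0,0,0]
}}

```text
time_s: 11.28
ee_pos: [470.5, 187.2, 78.1]
ee_rot: [-180.0, -0.1, 7.5]
force: [1.0, -0.0, -4.7]
gripper_width: 39.9
gripper_force: 30.0
```

>>> {"method": "step_arm", "body": {
  "plan": [0,0,0,0,0,0,0,0,0,0,0,0]
}}

```text
time_s: 11.45
ee_pos: [470.8, 187.4, 79.0]
ee_rot: [-180.0, -0.2, 7.5]
force: [0.5, 0.2, -4.9]
gripper_width: 39.6
gripper_force: 30.0
```

>>> {"method": "step_arm", "body": {
  "plan": [-0.1,0.17,0.9,0,0,0,0,0,0.5,0,0,0,0,0,0.25,0,0,0,0,0,0.1,0,0,0,0,0,0,0,0,0]
}}

```text
time_s: 11.87
ee_pos: [468.4, 185.0, 60.4]
ee_rot: [180.0, 0.0, 7.6]
force: [-1.9, -2.1, 3.4]
gripper_width: 39.9
gripper_force: 30.0
```

>>> {"method": "step_arm", "body": {
  "plan": [0,0,0.1,0,0,0,0,0,0,0,0,0]
}}

```text
time_s: 12.03
ee_pos: [468.4, 185.0, 60.4]
ee_rot: [180.0, 0.0, 7.6]
force: [-5.0, -3.2, 10.5]
gripper_width: 40.0
gripper_force: 30.0
```

>>> {"method": "step_arm", "body": {
  "plan": [0.5,0,-0.12,0,0,0,1,0,0,0,0,0,1.2,0,0,0,0,0,1.2,0,0,0,0,0,1,0,0,0,0,0]
}}

```text
time_s: 12.45
ee_pos: [518.5, 191.9, 60.4]
ee_rot: [-180.0, -0.0, 7.5]
force: [-3.6, 0.1, 6.4]
gripper_width: 39.7
gripper_force: 30.0
```

>>> {"method": "step_arm", "body": {
  "plan": [0.8,0,0,0,0,0,0.5,0,0,0,0,0,0,0,0,0,0,0]
}}

```text
time_s: 12.7
ee_pos: [532.2, 193.7, 60.5]
ee_rot: [-180.0, -0.1, 7.5]
force: [-0.0, -0.6, 3.4]
gripper_width: 40.2
gripper_force: 30.0
```

>>> {"method": "step_arm", "body": {
  "plan": [0.4,0,-0.03,0,0,0,0.5,0,0,0,0,0,0.5,0,0,0,0,0,0.4,0,0,0,0,0,0,0,0,0,0,0],
  "newtons": 45
}}

```text
time_s: 13.12
ee_pos: [546.5, 195.5, 60.5]
ee_rot: [180.0, 0.3, 7.5]
force: [-7.5, -1.4, 8.5]
gripper_width: 39.5
gripper_force: 45.0
```

>>> {"method": "step_arm", "body": {
  "plan": [0.4,0,0,0,0,0,0.4,0,0,0,0,0,0.2,0,0,0,0,0,0,0,0,0,0,0]
}}

```text
time_s: 13.45
ee_pos: [555.4, 196.7, 60.6]
ee_rot: [180.0, 0.4, 7.5]
force: [-10.3, -0.9, 10.5]
gripper_width: 39.9
gripper_force: 45.0
```

>>> {"method": "step_arm", "body": {
  "plan": [0.2,0,-0.05,0,0,0,0.2,0,0,0,0,0,0,0,0,0,0,0,0,0,0,0,0,0]
}}

```text
time_s: 13.78
ee_pos: [558.9, 197.2, 60.6]
ee_rot: [180.0, 0.4, 7.5]
force: [-9.2, -1.5, 7.3]
gripper_width: 39.6
gripper_force: 45.0
```

>>> {"method": "step_arm", "body": {
  "plan": [0.15,0,0,0,0,0,0,0,0,0,0,0,0,0,0,0,0,0]
}}

```text
time_s: 14.03
ee_pos: [560.2, 197.4, 60.6]
ee_rot: [180.0, 0.4, 7.6]
force: [-11.1, -0.1, 8.5]
gripper_width: 39.8
gripper_force: 45.0
```

>>> {"method": "step_arm", "body": {
  "plan": [-0.3,0,0,0,0,0,-0.3,0,0,0,0,0,-0.2,0,0,0,0,0,0,0,0,0,0,0]
}}

```text
time_s: 14.37
ee_pos: [554.9, 196.7, 60.4]
ee_rot: [180.0, 0.1, 7.6]
force: [-3.2, 0.3, 1.0]
gripper_width: 39.8
gripper_force: 45.0
```

>>> {"method": "step_arm", "body": {
  "plan": [0,0,0,0,0,0,0,0,0,0,0,0,0,0,0,0,0,0,0,0,0,0,0,0,0,0,0,0,0,0],
  "hand": 9.1
}}

```text
time_s: 14.78
ee_pos: [555.9, 196.8, 60.9]
ee_rot: [180.0, -0.1, 7.5]
force: [1.1, -0.6, 0.2]
gripper_width: 70.6
gripper_force: 0.0
```

>>> {"method": "step_arm", "body": {
  "plan": [0,0,0,0,0,0,0,0,0,0,0,0,0,0,-2,0,0,0,0,0,-3.5,0,0,0,0,0,-3.5,0,0,0]
}}

```text
time_s: 15.2
ee_pos: [554.5, 196.4, 150.7]
ee_rot: [180.0, 0.2, 7.6]
force: [0.7, -0.3, 0.4]
gripper_width: 90.9
gripper_force: 0.0
```

>>> {"method": "step_arm", "body": {
  "plan": [0,0,-3.5,0,0,0,0,0,-3.5,0,0,0,-1,0,-1,0,0,0,0,0,0,0,0,0,0,0,0,0,0,0]
}}

```text
time_s: 15.62
ee_pos: [545.0, 195.3, 230.6]
ee_rot: [180.0, -0.0, 7.6]
force: [-0.5, -0.2, -0.7]
gripper_width: 90.9
gripper_force: 0.0
```

```bash
python3 look.py w4; python3 - <<'E'
from h import *
import pickle
p=pickle.load(open('w4.pkl','rb')); hsv=cv2.cvtColor(p['img'],cv2.COLOR_RGB2HSV)
m=cv2.inRange(hsv,(50,100,60),(75,255,255)); c,l,st,ce=cv2.connectedComponentsWithStats(m)
o=np.array([553.1,196.6]);a=np.radians(7.5);u=np.array([np.cos(a),np.sin(a)])
for i in range(1,c):
    if st[i,4]<300: continue
    W=np.array([onz(p,q[::-1],86)[:2] for q in np.argwhere(l==i)],np.float32); r=cv2.minAreaRect(W); print(st[i],r,'rail x',(r[0]-o)@u)
E
```

```text
15.6167 [545.  195.3 230.6] [ 1.7999e+02 -1.0000e-02  7.5600e+00]
pack_mid []
charger []
charger_pad []
blender []
flat_mid [(array([467., 121.]), 0.56, array([633.9,  24.4,  33. ]))]
[ 257  154   47   72 3274] ((552.8623657226562, 196.57183837890625), (62.305721282958984, 38.97844314575195), 7.74553108215332) rail x -0.23927711232687268
```

View pics/w4.png

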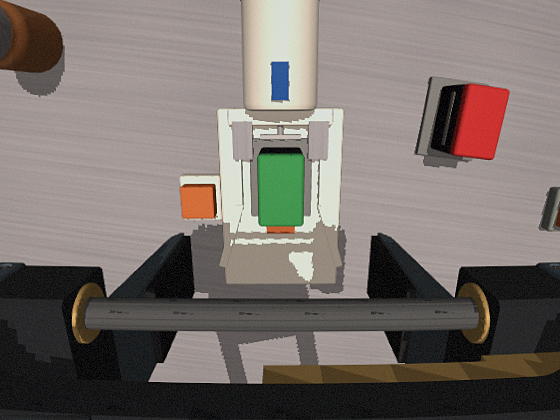

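The pack, green cap at (281,189), sits at rail x ≈ 0 with the orange nose up behind it at (281,229). It's latched and released, and the red-cap pack hasn't moved. Handing in.

```bash
python3 -c "
from workcell import env
print(env.job_done())"
```

```text
the job is handed in; nothing more can be done
None
```

The green-cap pack is off the charger and latched home on the blender's rail (rail x about 0, nose up behind it); the gripper has let go and is clear, the red-cap pack still stands where it was, and the job was handed in at about 16 s of the 61 s allowed.

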